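Grease the capsule filler and stay on the nipple

TASK

Take the blue push-type grease gun out of its black stand and press its coupler squarely onto the tilted brass grease nipple at the front of the capsule filler until it snaps fully home. Then keep pushing along the nipple so that the gun's spring is squeezed to well over half of its stroke, and finish like that: still gripping the gun and pressing it, without letting go or easing off. Leave the jar, the bottle and the mortar alone.

Things in the scene. Friction and masses are not known exactly. Their poses are not given: they have to be found in the camera images.
- gun: push-type grease gun, loose, about 0.27 kg, upright, mouth down in its stand at the start; round about its z axis (mouth to cap). Spring relaxed, its origin is the centre of the mouth. Blue barrel 32 mm in diameter from 50 to 126 mm above the origin (grip it there), 29 mm steel cap up to 140 mm. Below the barrel a 15 mm stem carries the steel coupler, which slides up against the spring
- mouth (a point): centre of the coupler's open mouth, z axis up along the gun. The coupler is a steel cup 28 mm outside, 32 mm high: behind an inner lip (18 mm bore, 5 mm long) lies a wider chamber with a flat ceiling 22 mm above the mouth
- grip (a point): on the barrel axis, 95 mm above the relaxed mouth, fixed to the barrel; z up along the gun. Grip here, coaxially from above
- coupler (a joint): how far the coupler is pushed towards the barrel: 0 relaxed, 0.012 m at its hard stop. Spring: 4.5 N to begin moving, 14 N at 0.012 m (0.8 N per mm)
- nipple: brass grease nipple fixed to the filler, leaning 18 degrees from vertical towards the filler's front. Origin: centre of its flat tip; z points outwards along its axis (the coupler comes on along -z). Tip 9 mm across, widening over 6 mm to a 15 mm post that ends on a 29 mm collar 30 mm below the tip. Fully home, the coupler's ceiling sits on the tip and its mouth is 22 mm below the tip
- catches (a point): point on the nipple axis 12 mm below its tip, amid three sprung steel catch balls that stand out to a radius of 11 mm. The coupler lip must be pushed over them (about 10 N, which first squeezes the gun spring by 6 to 8 mm); then it snaps past, the spring relaxes and the coupler runs on to its home
- filler: capsule filler, fixed: low machine 200 mm (x) by 220 mm (y), 68 mm high plus two bar handles up to 86 mm; origin under its centre, front to its -x, where a 50 mm wide, 44 mm high grey block carries the nipple. The nipple's tip lies at (-158, 0, 98) mm in its frame
- stand: fixed black stand: disc 72 mm in diameter and 4 mm thick, with a ring 44 mm outside and 33 mm inside reaching 18 mm above the table, in which the coupler stands on the disc; origin under its centre. The gun is lifted straight out
- jar: bystander: white jar with red lid, 70 mm in diameter, 85 mm high, loose; origin under its centre
- flask: bystander: white bottle with yellow cap, 52 mm in diameter, 110 mm high, loose; origin under its centre
- mortar: bystander: glass mortar with a white pestle leaning in it, 96 mm in diameter, 105 mm high, loose; origin under its centre
Mind the look-alikes: they are no part of the job. Leave any green look-alike of the gun alone. Of the things that look like the stand, the larger one is meant.

How it is judged:
On the way, in this order (a step that is already met when the one before it is completed fails the run):
1. the gun is gripped and lifted out of its stand (z of mouth in the frame of stand above 0.03 m and contact force between the fingers and gun above 3 N), for 0.2 s.
2. the coupler has snapped over the catches and sits squarely on the nipple (z of mouth in the frame of nipple between -0.025 and -0.0195 m and angle between the z axis of mouth and the z axis of nipple, either way round below 0.12 rad and x of mouth in the frame of nipple between -0.004 and 0.004 m and y of mouth in the frame of nipple between -0.004 and 0.004 m), for 0.2 s.
At the end, for the whole second after the job is handed in: Coupler fully home on the nipple (mouth 19.5 to 25 mm below the tip, within 4 mm of its axis, 0.12 rad of square), spring squeezed by more than 6 of 12 mm, over 5 N on the nipple, gun still gripped (over 5 N) and at rest, through the last second (all of step 2 and value of joint coupler above 0.006 m and contact force between the fingers and gun above 5 N and contact force between gun and nipple above 5 N and linear speed of gun below 0.02 m/s); the arm keeps its last pose, push and grip.
It fails at once if a bystander was pushed more than 30 mm (distance of any of jar, flask, mortar from where it was at the start of the episode above 0.03 m).
It also fails if it takes over 38 s, if anything falls off the work surface, if the arm or the gripper's body presses on something with over 40 N, if the wrist force passes 120 N, or if a joint passes its speed limit or range.

ROBOT

A 6-joint arm with a two-finger parallel gripper is mounted at the origin on the work surface. World frame = base frame: x ahead of the robot, y to its left, z up, the work surface at z = 0. Lengths are in m, angles in rad, forces in N, time in s.
With the tool pointing down it reaches from about 0.35 to 0.975 m from the base axis. Payload 4.9 kg.
Tool frame: the origin (TCP) lies on the centre line of the jaws, within the pads' length; the fingertips stand manip.tip_reach ahead of it and the grasp point (between the pads) is the TCP (manip.tip_reach is the distance from the TCP to the fingertips, in m); z points along the fingers, y is the line along which they close (so a half turn about z gives the same grasp; the last joint's range is limited). The gripper opens to 85 mm and grips with 20 to 120 N. Pads are 22 mm wide; open, the fingers measure 114 mm over their backs; the gripper's body (76 mm by 85 mm) begins 54 mm behind the grasp point. The pads swing forward as they close: fully open they stand 13 mm farther back than shut.
Start: joints at [1.042, 0.053, 1.613, -0, 1.476, -0.119], TCP at [0.249, 0.573, 0.218] pointing down, gripper open.
Joint ranges: [-3.01, 3.01], [-1.01, 2.22], [0.06, 2.58], [-1.02, 4.17], [0.09, 2.62], [-3.14, 3.14]. Speed limits (rad/s): [2.57, 2.57, 3.14, 3.14, 3.14, 3.14].

INTERFACE

Orientations are given as a unit quaternion [w, x, y, z].
In Python, from plant import manip gives the robot as it stands. The module is installed in compiled form; this text tells all that it offers.
- The arm moves only by the tool move_arm, never from a script. Its argument "rows" is a list of rows, each a list of 7 numbers: the shift along the tool's x, y, z in cm, then the turn, a rotation vector about the tool's x, y, z in degrees, then the opening, from -1 (shut) to 1 (fully open). In form: [[tx, ty, tz, ax, ay, az, jaw], ...]. A call has 1 to 20 rows; each row shifts and turns the commanded pose from where the row before left it, along the tool's axes as they then stand; what a row does not reach is not made up. A row lasts 1/12 s, in which the tool goes at most 41.7 mm and 7.16 degrees, less where a joint would pass 70% of its speed; a pose out of reach is approached as far as the arm can. A call is refused whole if a number of a shift passes 4.17 or a number of a turn 7.16, either way. A call with a gripper value outside its range is refused whole. The fingers move at their own pace and stop on an object; the grip force is fixed at half the most. Time passes only in rows, so rows that do not move let the fingers close. It gives the time, the measured TCP pose, the force, the opening and the grip force at its end, in the units of the state.
- manip.state(): the state, without advancing time (a new reading comes with each control period).
- manip.grab_frame(name): name is "scene" or "top" or "wrist"; returns a dict with "img" (420x560x3 uint8, blue, green, red), "mtx" (3x3 intrinsics, pixels), "k1" (the pictures are not rectified: a ray, as slopes to the right and down, at radius r is drawn at 1 + k1 r^2 times it, then the intrinsics apply), "R" (3x3) and "t" (3): a world point X has camera coordinates R X + t. Camera axes: x right, y down, z forward; pixel columns grow to the right and rows downward; lengths in m; the calibration is good to about 2 mm. A picture is of the moment at which its call begins. There is no depth.
- manip.job_done(): hands the job in; it is judged then, once.
The state is a dict: "time": time; "joint_pos": joint angles; "joint_vel": joint speeds; "joint_efforts": joint torques, N m; "tool_pos": TCP position; "tool_rot": TCP orientation; "contact_force": force on the tool from outside, world axes, zero at the start; "ft_torque": the same for the moment, N m; "gripper_width": opening from 0.0 (shut) to 1.0 (fully open); "grasp_force": force on a finger pad.
Only numpy, scipy, OpenCV 4.12 (cv2) and the standard library are available. Lean on these libraries where they do the work, as an engineer would, in place of code of your own. Each camera call takes 0.05 s, during which the arm holds its last target. There are 200 camera calls.

## Working session

There is one attempt and no reset: what is moved stays moved. The work goes in short steps, Python scripts to look and compute and a tool call to move; the robot and the scene stay as the last step left them, time stands still between calls to the robot, and variables do not carry over. Pictures are saved under pics/ and viewed, at most 10 in all, crops included, and the job is handed in when it is done.

Besides the shell and the picture viewer there is one more tool, called after "Call:" by a JSON object that holds its "api" and its "payload", one argument or row to a line. move_arm: Moves the arm, as the interface text tells. Its arguments: {"type":"object","properties":{"rows":{"type":"array","items":{"type":"array","items":{"type":"number"}}}},"required":["rows"]}

```bash
mkdir -p pics
cat > h.py <<'E'
import numpy as np, cv2, pickle
from plant import manip
def grab(n,f):
    d=manip.grab_frame(n); cv2.imwrite(f'pics/{f}.png',d['img']); pickle.dump(d,open(f'pics/{f}.pkl','wb')); return d
def load(f): return pickle.load(open(f'pics/{f}.pkl','rb'))
def ray(d,u,v):
    K=np.array(d['mtx']); p=np.array([(u-K[0,2])/K[0,0],(v-K[1,2])/K[1,1]]); q=p.copy()
    for _ in range(30): q=p/(1+d['k1']*(q@q))
    R=np.array(d['R']); return -R.T@np.array(d['t']), R.T@np.array([*q,1])
def atz(d,u,v,z):
    c,r=ray(d,u,v); return c+r*(z-c[2])/r[2]
def proj(d,X):
    c=np.array(d['R'])@np.array(X)+np.array(d['t']); q=c[:2]/c[2]; q=q*(1+d['k1']*(q@q)); K=np.array(d['mtx'])
    return np.array([K[0,0]*q[0]+K[0,2],K[1,1]*q[1]+K[1,2]])
def tri(*obs):
    A=np.zeros((3,3));b=np.zeros(3)
    for d,u,v in obs:
        c,r=ray(d,u,v); r=r/np.linalg.norm(r); P=np.eye(3)-np.outer(r,r); A+=P;b+=P@c
    X=np.linalg.solve(A,b); return X,[proj(d,X)-[u,v] for d,u,v in obs]
E
python3 - <<'E'
from h import *
np.set_printoptions(precision=4,suppress=True)
for n in ['scene','top','wrist']:
    d=grab(n,n+'0'); print(n,-np.array(d['R']).T@d['t'],np.array(d['R'])[2],d['mtx'][0][0],d['k1'])
print(manip.state(),manip.tip_reach)
E
```

```text
scene [ 0.8923 -0.5793  0.8923] [-0.3261  0.5573 -0.7636] 452.3678328501818 -0.14344104810837505
top [ 0.3238 -0.0035  1.1403] [ 0.2406  0.0035 -0.9706] 445.54016007744286 -0.022237705006449462
wrist [0.1769 0.6035 0.373 ] [ 0.2783 -0.1231 -0.9526] 296.05014058938985 0.0034527735240405585
{'time': 0.15, 'joint_pos': array([ 1.042 ,  0.0532,  1.614 , -0.    ,  1.476 , -0.119 ]), 'joint_vel': array([ 0.0003, -0.0042, -0.0032,  0.    ,  0.0005,  0.0003]), 'joint_efforts': array([  0.0011, -39.4243, -37.0722,  -0.    ,   0.0047,  -0.    ]), 'tool_pos': array([0.2488, 0.5728, 0.2166]), 'tool_rot': array([-0.0002,  0.2035,  0.9791, -0.0008]), 'contact_force': array([-0.9682, -0.0302, -0.3357]), 'ft_torque': array([-0.0141, -0.0599, -0.0364]), 'grasp_force': 0.0, 'gripper_width': 0.9978115622199417} 0.019
```

View pics/scene0.png

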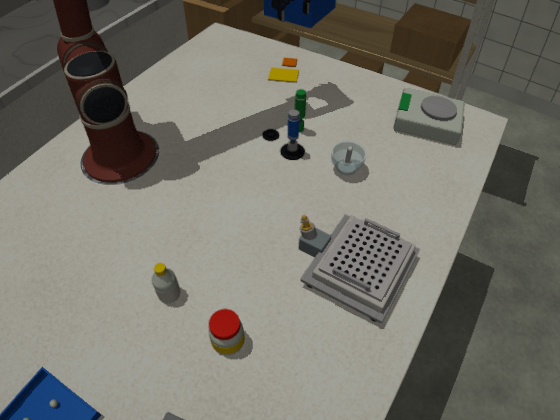

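View pics/top0.png

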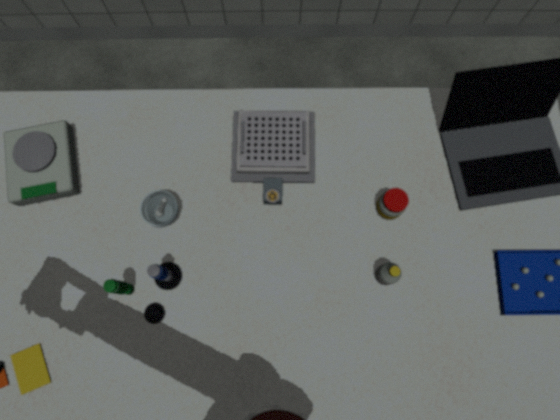

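The scene picture shows the blue gun (cap about 293,114; stand 292,151), the green look-alike at 300,100 and the nipple about 305,220. In the top picture the gun's cap is at about 154,271, the stand at 167,276 and the nipple at 272,195. I'll zoom in on these.

Run:
```python
from h import *
def c(f,u,v,w,h):
    im=load(f)['img'][v:v+h,u:u+w]; return cv2.resize(np.clip(im*1.5,0,255).astype(np.uint8),(400,300),interpolation=cv2.INTER_CUBIC)
o=np.vstack([np.hstack([c('scene0',260,105,80,60),c('scene0',280,200,80,60)]),np.hstack([c('top0',125,245,80,60),c('top0',232,165,80,60)])])
cv2.imwrite('pics/z0.png',o)
```

```text
(no output)
```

View pics/z0.png

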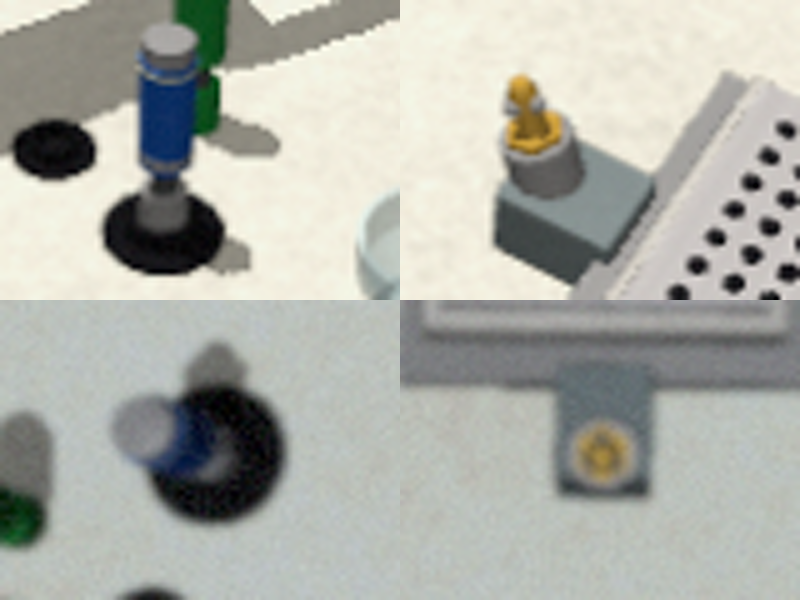

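Crops: cap top at scene (293.2,111.6) and top (153.2,270.2); stand disc centre at scene (292.4,150.6) and top (168.2,275). Nipple tip is at scene (304.2,215.4) and top (272,195).

Run:
```python
from h import *
np.set_printoptions(precision=4,suppress=True)
s,t=load('scene0'),load('top0')
print('cap',tri((s,293.2,111.6),(t,153.2,270.2)),atz(s,293.2,111.6,.144),atz(t,153.2,270.2,.144))
print('stand',atz(s,292.4,150.6,.004),atz(t,168.2,275,.004))
print('tip',tri((s,304.2,215.4),(t,272,195)),atz(s,304.2,215.4,.098),atz(t,272,195,.098))
print('collar',atz(t,272,195.4,.0695))
# filler yaw: front lower edge, subpixel in top
g=cv2.cvtColor(t['img'],cv2.COLOR_BGR2GRAY).astype(float)
pts=[]
for u in list(range(238,260,2))+list(range(288,312,2)):
    col=cv2.GaussianBlur(g[170:195],(3,1),0)[:,u]; k=np.argmax(np.diff(col)); pts.append(atz(t,u,170.5+k,0.02)[:2])
pts=np.array(pts); print(np.polyfit(pts[:,1],pts[:,0],1), pts[::4])
for z,l in ((0.0,[(232,182.5),(315.5,182.5)]),(.02,[(232,182.5),(315.5,182.5)])):
    print(z,[atz(t,u,v,z) for u,v in l])
# grey block edges rows
for v in (186,190,194,198,202): 
    r=g[v,255:292]; dd=np.diff(r); print(v,255.5+np.argmin(dd),255.5+np.argmax(dd))
for v in range(115,182,8):
    r=g[v,222:330]; dd=np.diff(r); print(v,222.5+np.argmin(dd[:30]),222.5+60+np.argmax(dd[60:]))
from scipy.spatial.transform import Rotation as Rn
q=manip.state()['tool_rot']; print(Rn.from_quat(np.roll(q,-1)).as_matrix())
```

```text
cap (array([0.4231, 0.2731, 0.144 ]), [array([-0.2975,  0.0875]), array([-0.2387, -0.2842])]) [0.4236 0.2738 0.144 ] [0.4225 0.2725 0.144 ]
stand [0.4254 0.2738 0.004 ] [0.4241 0.2724 0.004 ]
tip (array([0.6068, 0.0076, 0.1002]), [array([-0.2859,  0.0756]), array([-0.1786, -0.2119])]) [0.6064 0.0098 0.098 ] [0.6068 0.0072 0.098 ]
collar [0.6135 0.0075 0.0695]
[0.0213 0.6627] [[ 0.6654  0.0972]
 [ 0.6652  0.0762]
 [ 0.6623  0.0551]
 [ 0.6616 -0.0393]
 [ 0.6615 -0.0603]
 [ 0.6613 -0.0813]]
0.0 [array([0.6688, 0.115 , 0.    ]), array([ 0.6672, -0.108 ,  0.    ])]
0.02 [array([0.6628, 0.1129, 0.02  ]), array([ 0.6612, -0.1062,  0.02  ])]
186 262.5 282.5
190 262.5 282.5
194 262.5 282.5
198 262.5 281.5
202 262.5 281.5
115 233.5 313.5
123 232.5 314.5
131 247.5 284.5
139 247.5 284.5
147 231.5 314.5
155 231.5 314.5
163 231.5 314.5
171 229.5 314.5
179 229.5 315.5
[[-0.9172  0.3984 -0.0008]
 [ 0.3984  0.9172 -0.0014]
 [ 0.0002 -0.0016 -1.    ]]
```

```bash
cat >> h.py <<'E'
from scipy.spatial.transform import Rotation as Rn
def pose():
    s=manip.state(); return np.array(s['tool_pos']),Rn.from_quat(np.roll(s['tool_rot'],-1))
def go(X,x=None,z=None):
    """shift (cm, in tool axes) then remaining turn (deg) to TCP X with tool x,z axes"""
    p,R=pose(); out=R.inv().apply(np.array(X)-p)*100
    rv=None
    if z is not None:
        z=np.array(z)/np.linalg.norm(z); x=np.array(x)-np.dot(x,z)*z; x/=np.linalg.norm(x)
        rv=np.degrees((R.inv()*Rn.from_matrix(np.c_[x,np.cross(z,x),z])).as_rotvec())
    return out,rv
E
python3 - <<'E'
from h import *
np.set_printoptions(precision=3,suppress=True)
s,t=load('scene0'),load('top0')
print('green',tri((s,300.5,93),(t,109,286)))
print('mortar',atz(t,161,208,.05),'flask',atz(t,389,273,.05))
for sg in (1,-1): print(go([.424,.273,.216],[0,sg,0],[0,0,-1]))
E
```

```text
green (array([0.389, 0.375, 0.13 ]), [array([-0.204,  0.064]), array([-0.176, -0.208])])
mortar [0.588 0.288 0.05 ] flask [ 0.421 -0.276  0.05 ]
(array([-28.018, -20.517,   0.084]), array([-0.086,  0.045, 66.521]))
(array([-28.018, -20.517,   0.084]), array([  -0.051,   -0.097, -113.479]))
```

Call:
{"api": "move_arm", "payload": {
  "rows": [
    [-2.33,-1.71,0,0,0,0,1],
    [-2.33,-1.71,0,0,0,0,1],
    [-2.33,-1.71,0,0,0,0,1],
    [-2.33,-1.71,0,0,0,0,1],
    [-2.33,-1.71,0,0,0,0,1],
    [-2.33,-1.71,0,0,0,0,1],
    [-2.33,-1.71,0,0,0,0,1],
    [-2.33,-1.71,0,0,0,0,1],
    [-2.33,-1.71,0,0,0,0,1],
    [-2.33,-1.71,0,0,0,0,1],
    [-2.33,-1.71,0,0,0,0,1],
    [-2.33,-1.71,0,0,0,0,1],
    [0,0,0,0,0,-5.9,1],
    [0,0,0,0,0,-5.9,1],
    [0,0,0,0,0,-5.9,1],
    [0,0,0,0,0,-5.9,1],
    [0,0,0,0,0,0,1],
    [0,0,0,0,0,0,1]
  ]
}}

```text
time: 1.65
tool_pos: [0.4235, 0.2735, 0.2172]
tool_rot: [-0.0, 0.0, 1.0, -0.0]
contact_force: [0.3, 0.2, -0.0]
gripper_width: 0.998
grasp_force: 0.0
```

Run:
```python
from h import *
np.set_printoptions(precision=3,suppress=True)
d=grab('wrist','w1'); print(manip.state()['tool_pos'],go([.424,.273,.101],[-1,0,0],[0,0,-1]))
print([proj(d,[.424,.273,z]) for z in (.144,.004)])
```

```text
[0.424 0.274 0.217] (array([-0.05 , -0.056, 11.627]), array([-0.011, -0.022, -0.015]))
[array([281.66 , 212.954]), array([281.687, 177.232])]
```

View pics/w1.png

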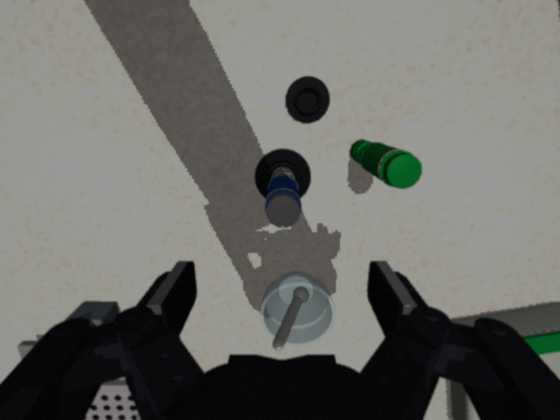

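The wrist view shows the cap at about (283,208) and the stand at (283,177); predictions were (282,213) and (282,177). That is within about 2–3 mm. The jaws close along y with plenty of clearance, so I'm descending.

Call:
{"api": "move_arm", "payload": {
  "rows": [
    [0.05,-0.05,1.5,0,0,0,1],
    [0.05,0,1.5,0,0,0,1],
    [0,0,1.5,0,0,0,1],
    [0,0,1.5,0,0,0,1],
    [0,0,1.5,0,0,0,1],
    [0,0,1.5,0,0,0,1],
    [0,0,1.5,0,0,0,1],
    [0,0,1.3,0,0,0,1],
    [0,0,0,0,0,0,-1],
    [0,0,0,0,0,0,-1],
    [0,0,0,0,0,0,-1],
    [0,0,0,0,0,0,-1],
    [0,0,0,0,0,0,-1],
    [0,0,0,0,0,0,-1],
    [0,0,0,0,0,0,-1],
    [0,0,0,0,0,0,-1],
    [0,0,0,0,0,0,-1]
  ]
}}

```text
time: 3.12
tool_pos: [0.4233, 0.2735, 0.1003]
tool_rot: [0.001, -0.001, 1.0, 0.0]
contact_force: [1.1, -0.0, 3.6]
gripper_width: 0.345
grasp_force: 59.0
```

Call:
{"api": "move_arm", "payload": {
  "rows": [
    [0,0,-1,0,0,0,-1],
    [0,0,-1.2,0,0,0,-1],
    [0,0,-1.5,0,0,0,-1],
    [0,0,-1.5,0,0,0,-1],
    [0,0,-1.5,0,0,0,-1],
    [0,0,-2,0,0,0,-1],
    [0,0,-2,0,0,0,-1],
    [0,0,-2,0,0,0,-1],
    [0,0,-2,0,0,0,-1],
    [0,0,0,0,0,0,-1],
    [0,0,0,0,0,0,-1]
  ]
}}

```text
time: 4.03
tool_pos: [0.423, 0.2732, 0.2476]
tool_rot: [0.001, -0.001, 1.0, 0.0]
contact_force: [0.2, 0.1, -3.2]
gripper_width: 0.344
grasp_force: 59.8
```

Run:
```python
from h import *
np.set_printoptions(precision=3,suppress=True)
n=np.array([-np.sin(np.radians(18)),0.005,np.cos(np.radians(18))]); tip=np.array([.6068,.0078,.0985])
for h in (.12,.073): print(tip+n*(h+.0), go(tip+n*h,[-1,0,0],-n))
```

```text
[0.57  0.008 0.213] (array([-14.606, -26.517,   3.508]), array([  0.362, -17.887,   0.065]))
[0.584 0.008 0.168] (array([-16.049, -26.547,   7.981]), array([  0.362, -17.887,   0.065]))
```

Call:
{"api": "move_arm", "payload": {
  "rows": [
    [-0.6,-1,0,0,0,0,-1],
    [-1,-2,0,0,0,0,-1],
    [-1.2,-2.2,0,0,0,0,-1],
    [-1.2,-2.2,0,0,0,0,-1],
    [-1.2,-2.2,0,0,0,0,-1],
    [-1.2,-2.2,0,0,0,0,-1],
    [-1.2,-2.2,0,0,0,0,-1],
    [-1.2,-2.2,0,0,0,0,-1],
    [-1.2,-2.2,0,0,0,0,-1],
    [-1.2,-2.2,0,0,0,0,-1],
    [-1.2,-2.2,0.5,0,0,0,-1],
    [-1,-2,1,0,0,0,-1],
    [-1.2,-1.7,1,0,0,0,-1],
    [0,0,1,0,-3,0,-1],
    [0,0,0,0,-5,0,-1],
    [0,0,0,0,-5,0,-1],
    [0,0,0,0.3,-4.9,0,-1],
    [0,0,0,0,0,0,-1],
    [0,0,0,0,0,0,-1],
    [0,0,0,0,0,0,-1]
  ]
}}

```text
time: 5.7
tool_pos: [0.5691, 0.008, 0.2108]
tool_rot: [0.154, -0.001, 0.988, -0.002]
contact_force: [0.4, 0.4, -2.2]
gripper_width: 0.345
grasp_force: 60.0
```

Run:
```python
from h import *
np.set_printoptions(precision=4,suppress=True)
ds={n:grab(n,n+'2') for n in ('scene','top','wrist')}
p,R=pose(); a=-R.as_matrix()[:,2]; print(p,R.as_matrix()); 
tip=np.array([.6068,.0078,.0985]); n=np.array([-.309,.005,.951])
def c(f,u,v,w,h,pts):
    k=400/w; im=load(f)['img'][v:v+h,u:u+w]; o=cv2.resize(np.clip(im*1.4,0,255).astype(np.uint8),(400,300),interpolation=cv2.INTER_CUBIC)
    return o
P={'mouth':p-.095*a,'cap':p+.045*a,'barrelbot':p-.045*a,'tip':tip,'col':tip-.03*n}
for k in ds: print(k,{m:proj(ds[k],X).round(1).tolist() for m,X in P.items()})
us,vs=(proj(ds['scene'],tip)-[40,45]).astype(int); uw,vw=(proj(ds['wrist'],tip)-[80,60]).astype(int); ut,vt=(proj(ds['top'],tip)-[40,30]).astype(int)
print(us,vs,uw,vw,ut,vt)
o=np.vstack([np.hstack([c('scene2',us,vs,80,60,0),c('wrist2',uw,vw,160,120,0)]),np.hstack([c('top2',ut,vt,80,60,0),c('wrist2',0,0,560,420,0)])])
cv2.imwrite('pics/z2.png',o)
```

```text
[0.5701 0.0082 0.2119] [[-0.9517 -0.0007  0.3069]
 [-0.0023  1.     -0.0048]
 [-0.3069 -0.0052 -0.9517]]
scene {'mouth': [301.4, 208.0], 'cap': [286.0, 157.4], 'barrelbot': [296.2, 191.0], 'tip': [303.9, 215.9], 'col': [306.8, 225.4]}
top {'mouth': [271.7, 195.5], 'cap': [270.7, 198.8], 'barrelbot': [271.4, 196.6], 'tip': [271.8, 195.0], 'col': [271.9, 194.4]}
wrist {'mouth': [282.3, 204.5], 'cap': [282.9, 299.1], 'barrelbot': [282.4, 224.9], 'tip': [282.4, 197.2], 'col': [282.4, 189.6]}
263 170 202 137 231 164
```

View pics/z2.png

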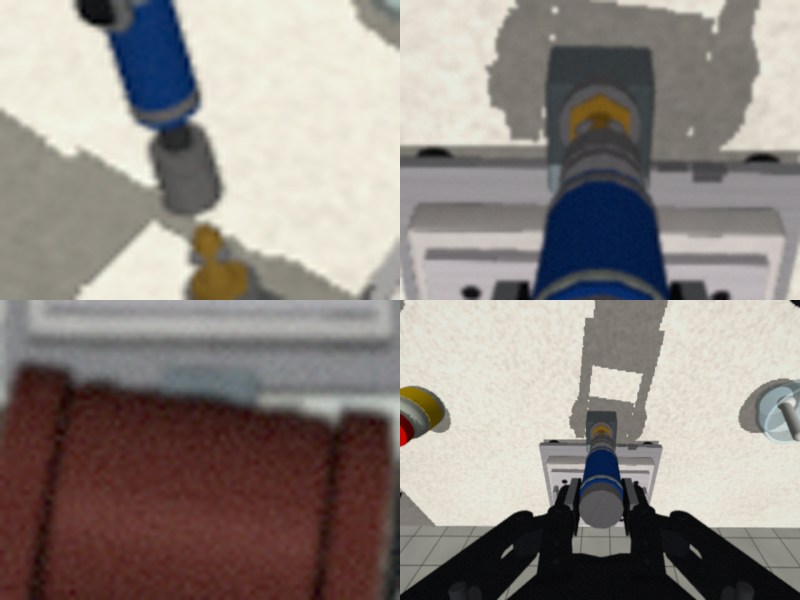

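Scene crop: the mouth is at about (301.2,209.4) and the tip at (304,215.6), with the axis pointing at the tip. In the wrist crop the coupler sits roughly 1 mm to +y of the nipple. I'll measure that offset from the edges.

Run:
```python
from h import *
im=load('wrist2')['img']; o=cv2.resize(np.clip(im[140:230,222:342]*1.6,0,255).astype(np.uint8),(800,600),interpolation=cv2.INTER_CUBIC)
cv2.imwrite('pics/z3.png',o)
hsv=cv2.cvtColor(im,cv2.COLOR_BGR2HSV)
m=cv2.inRange(hsv,(12,110,40),(35,255,255))[150:200,230:330]
ys,xs=np.nonzero(m); print('gold',[(r+150,xs[ys==r].min()+230,xs[ys==r].max()+230) for r in np.unique(ys)])
b=cv2.inRange(hsv,(100,120,20),(130,255,255))
for r in range(212,262,4):
    x=np.nonzero(b[r,230:340])[0]+230
    if len(x): print(r,x.min(),x.max(),(x.min()+x.max())/2)
```

```text
gold [(np.int64(175), np.int64(280), np.int64(283)), (np.int64(176), np.int64(278), np.int64(285)), (np.int64(177), np.int64(277), np.int64(286)), (np.int64(178), np.int64(275), np.int64(288)), (np.int64(179), np.int64(273), np.int64(290)), (np.int64(180), np.int64(271), np.int64(291)), (np.int64(181), np.int64(271), np.int64(293)), (np.int64(182), np.int64(270), np.int64(293)), (np.int64(183), np.int64(270), np.int64(293)), (np.int64(184), np.int64(270), np.int64(293)), (np.int64(185), np.int64(270), np.int64(293)), (np.int64(186), np.int64(270), np.int64(293)), (np.int64(187), np.int64(270), np.int64(293)), (np.int64(188), np.int64(270), np.int64(293)), (np.int64(189), np.int64(270), np.int64(293)), (np.int64(190), np.int64(270), np.int64(271)), (np.int64(191), np.int64(270), np.int64(271)), (np.int64(192), np.int64(270), np.int64(271))]
212 272 293 282.5
216 266 298 282.0
220 263 302 282.5
224 261 303 282.0
228 261 304 282.5
232 260 304 282.0
236 260 305 282.5
240 258 306 282.0
244 258 306 282.0
248 257 307 282.0
252 256 308 282.0
256 253 309 281.0
260 257 305 281.0
```

View pics/z3.png

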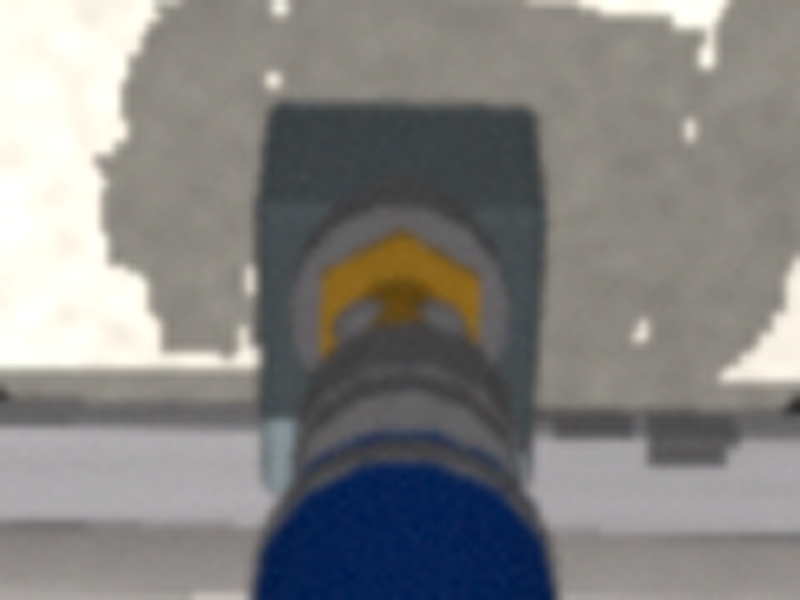

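Offset is about 0.7 mm, so I correct -0.06 cm in y and advance.

Call:
{"api": "move_arm", "payload": {
  "rows": [
    [0,-0.06,0.5,0,0,0,-1],
    [0,0,0.5,0,0,0,-1],
    [0,0,0.5,0,0,0,-1],
    [0,0,0.5,0,0,0,-1],
    [0,0,0.5,0,0,0,-1],
    [0,0,0.3,0,0,0,-1],
    [0,0,0.2,0,0,0,-1],
    [0,0,0,0,0,0,-1],
    [0,0,0,0,0,0,-1]
  ]
}}

```text
time: 6.6
tool_pos: [0.5785, 0.0077, 0.1831]
tool_rot: [0.156, -0.001, 0.988, -0.002]
contact_force: [0.5, -0.2, -1.7]
gripper_width: 0.346
grasp_force: 59.9
```

Run:
```python
from h import *
np.set_printoptions(precision=4,suppress=True)
s=manip.state(); p,R=pose(); print(p,R.inv().apply(s['contact_force']),s['ft_torque'])
d=grab('scene','scene4'); w=grab('wrist','wrist4')
c=lambda im,u,v,ww,h:cv2.resize(np.clip(im[v:v+h,u:u+ww]*1.5,0,255).astype(np.uint8),(400,300),interpolation=cv2.INTER_CUBIC)
cv2.imwrite('pics/z4.png',np.hstack([c(d['img'],265,175,80,60),c(w['img'],222,140,120,90)]))
```

```text
[0.5785 0.0077 0.1831] [ 0.1011 -0.1572  1.8049] [-0.0767  0.3347 -0.0088]
```

View pics/z4.png

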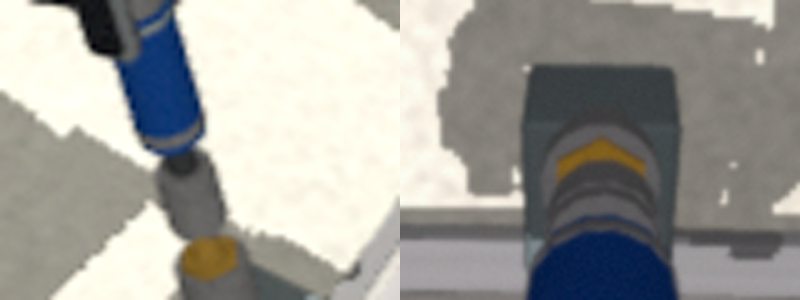

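The coupler covers the tip and is centred on the collar. Pushing over the catches now.

Call:
{"api": "move_arm", "payload": {
  "rows": [
    [0,0,0.2,0,0,0,-1],
    [0,0,0.2,0,0,0,-1],
    [0,0,0.2,0,0,0,-1],
    [0,0,0.15,0,0,0,-1],
    [0,0,0.15,0,0,0,-1],
    [0,0,0,0,0,0,-1]
  ]
}}

```text
time: 7.2
tool_pos: [0.5822, 0.0074, 0.1761]
tool_rot: [0.157, -0.001, 0.988, -0.003]
contact_force: [-2.9, -0.1, 6.1]
gripper_width: 0.344
grasp_force: 60.9
```

Call:
{"api": "move_arm", "payload": {
  "rows": [
    [0,0,0.15,0,0,0,-1],
    [0,0,0,0,0,0,-1]
  ]
}}

```text
time: 7.37
tool_pos: [0.5828, 0.0074, 0.1751]
tool_rot: [0.157, -0.001, 0.988, -0.003]
contact_force: [-3.9, -0.6, 7.6]
gripper_width: 0.344
grasp_force: 61.0
```

Call:
{"api": "move_arm", "payload": {
  "rows": [
    [0,0,0.15,0,0,0,-1],
    [0,0,0,0,0,0,-1]
  ]
}}

```text
time: 7.53
tool_pos: [0.5834, 0.0074, 0.1739]
tool_rot: [0.157, -0.001, 0.988, -0.003]
contact_force: [-4.0, -1.2, 8.8]
gripper_width: 0.344
grasp_force: 61.1
```

Call:
{"api": "move_arm", "payload": {
  "rows": [
    [0,0,0.15,0,0,0,-1],
    [0,0,0,0,0,0,-1]
  ]
}}

```text
time: 7.7
tool_pos: [0.5841, 0.0074, 0.1728]
tool_rot: [0.158, -0.001, 0.988, -0.003]
contact_force: [-4.1, 0.4, 9.1]
gripper_width: 0.345
grasp_force: 61.2
```

Call:
{"api": "move_arm", "payload": {
  "rows": [
    [0,0,0.15,0,0,0,-1],
    [0,0,0,0,0,0,-1]
  ]
}}

```text
time: 7.87
tool_pos: [0.5847, 0.0074, 0.1717]
tool_rot: [0.158, -0.001, 0.987, -0.003]
contact_force: [-2.6, -0.9, 6.4]
gripper_width: 0.353
grasp_force: 60.7
```

Call:
{"api": "move_arm", "payload": {
  "rows": [
    [0,0,0.15,0,0,0,-1],
    [0,0,0,0,0,0,-1],
    [0,0,0,0,0,0,-1]
  ]
}}

```text
time: 8.12
tool_pos: [0.5841, 0.0074, 0.1678]
tool_rot: [0.156, -0.001, 0.988, -0.003]
contact_force: [-1.7, -0.8, 4.5]
gripper_width: 0.344
grasp_force: 63.4
```

It snapped: the force fell and the position is consistent with home. Holding briefly, then squeezing the spring.

Call:
{"api": "move_arm", "payload": {
  "rows": [
    [0,0,0,0,0,0,-1],
    [0,0,0,0,0,0,-1],
    [0,0,0,0,0,0,-1],
    [0,0,0.15,0,0,0,-1],
    [0,0,0.15,0,0,0,-1],
    [0,0,0.15,0,0,0,-1],
    [0,0,0.15,0,0,0,-1],
    [0,0,0,0,0,0,-1],
    [0,0,0,0,0,0,-1]
  ]
}}

```text
time: 8.87
tool_pos: [0.5861, 0.0075, 0.1628]
tool_rot: [0.157, -0.001, 0.988, -0.003]
contact_force: [-2.7, -1.7, 7.9]
gripper_width: 0.346
grasp_force: 63.8
```

Call:
{"api": "move_arm", "payload": {
  "rows": [
    [0,0,0.1,0,0,0,-1],
    [0,0,0.1,0,0,0,-1],
    [0,0,0,0,0,0,-1],
    [0,0,0,0,0,0,-1]
  ]
}}

```text
time: 9.2
tool_pos: [0.5869, 0.0075, 0.1614]
tool_rot: [0.157, -0.001, 0.988, -0.003]
contact_force: [-3.2, -0.6, 9.8]
gripper_width: 0.345
grasp_force: 63.9
```

Run:
```python
from h import *
np.set_printoptions(precision=4,suppress=True)
s=manip.state(); p,R=pose(); print(p,R.inv().apply(s['contact_force']),s['ft_torque'])
d=grab('scene','scene5'); w=grab('wrist','wrist5')
c=lambda im,u,v,ww,h:cv2.resize(np.clip(im[v:v+h,u:u+ww]*1.5,0,255).astype(np.uint8),(400,300),interpolation=cv2.INTER_CUBIC)
cv2.imwrite('pics/z5.png',np.hstack([c(d['img'],265,175,80,60),c(w['img'],222,140,120,90)]))
```

```text
[0.5869 0.0075 0.1614] [  0.0287  -0.6228 -10.2733] [-0.344   0.2683 -0.0975]
```

View pics/z5.png

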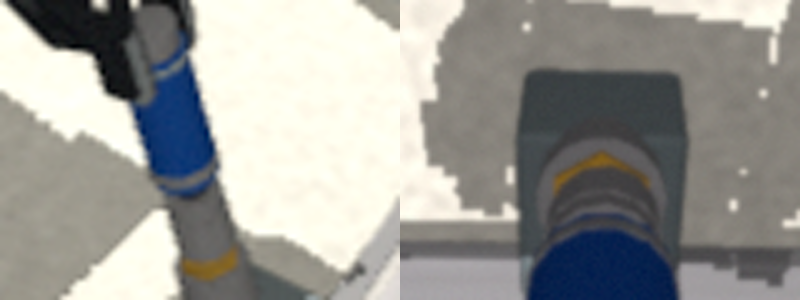

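The coupler sits just above the collar, with about an 8 mm gold strip left (panel 210,265). The barrel has come down over the stem, and the axial force of about 12 N matches a squeeze of 8–9 mm. Handing in.

```bash
python3 -c "
from plant import manip
print(manip.job_done())"
```

```text
the job is handed in; nothing more can be done
None
```

The gun was lifted from its stand, snapped home on the nipple, and handed in still gripped and pressing at about 12 N, which puts the spring at an estimated 8–9 of 12 mm; no verdict came back.

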